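Fit the washed crank on the bean mill

TASK

The mill's crank has been washed and is drying on the sloping bamboo rack. Fit it back on the mill: set its toothed hub over the toothed shaft end on top, hub underside down and knob up, turn it until the teeth mesh and push it fully home on the collar, then let go. Leave the jar with its lid, the bowl, the tamper and the scoop where they are.

Things in the scene. Friction and masses are not known exactly. Their poses are not given: they have to be found in the camera images.
- crank_hub (a point): The crank's aluminium hub, 48 x 48 mm square, 50 mm tall; point: its centre, half-way up, on the bore axis. z points along the bore axis out of its upper face, x along the arm. It lies on the rack's sloping mat against the ledge, arm along the ledge, so z leans 28.6 deg from vertical over the mat's low edge. Its four side faces are flat and free above the arm. Crank 0.36 kg, balance point 15-20 mm from the axis.
- crank_bore (a point): Centre of the toothed through-bore at the hub's underside, the face that goes on the shaft first; axes as crank_hub. Six teeth, 5 mm wide, stand in to 12.2 mm radius over the hub's whole height; the six grooves between reach 18.5 mm radius. One groove points exactly along the arm (x), the rest every 60 deg.
- crank_knob (a point): Middle of the crank's upright wooden knob, 28 mm wide, 58 mm tall, top 69 mm above the hub's underside. It stands at the end of the arm, 120 mm from the bore axis. The arm is a flat bar 22 mm wide, 9 mm thick, level with the hub's underside, from the hub's +x face to its round end 134 mm from the bore axis.
- shaft_seat (a point): On the axis of the mill's upright shaft end, at the upper face of its collar (54 mm wide), 185 mm above the bench. z up, x along one tooth. Six straight teeth, 5 mm wide, rise 34 mm from the collar, out to 17 mm radius, one towards x, the rest every 60 deg; core radius 11 mm. Home: hub underside on the collar, hub centre 25 mm above this point. Play about 1 mm.
- shaft_tip (a point): Top of the shaft's smooth round nose, 48 mm above the collar, 6 mm radius here, widening to 11 mm at 8 mm lower; the teeth begin 14 mm lower. Axes as shaft_seat. The hub goes over the nose freely, then rides on the teeth's tops (underside 34 mm above the collar) unless its grooves stand over the teeth within about 6 deg.
- mill_shaft (a joint): Angle of the mill's shaft, rad, anticlockwise from above positive; at 0 one tooth points along the mill's x. The shaft is stiff: it turns only against about 0.5 N m and stays put while the hub is turned lightly on its teeth.
- mill: The hand mill: dark cast pedestal on a 170 mm square board, steel hopper funnel 176 mm across (rim 162 mm high) with a bridge across it (top 174 mm) that carries the shaft; all below the collar. Fixed. Origin on the bench under the shaft; spout towards -x.
- rack_mat (a point): Middle of the bamboo mat's upper surface (slats, 274 x 205 mm). z vertical, x level towards the mat's high side, y along the slats. The mat slopes 28.6 deg, low edge on the robot's side, with a ledge 14 mm high along it. The rack stands on a 200 x 320 mm plank and is fixed; at its +y end is a screw clamp 106 mm high.
- jar_mid (a point): Dark brown glazed onggi jar, 168 mm wide, 182 mm tall, about 225 mm with its loose lid; point: on its axis, 90 mm up.
- jar_lid: The jar's loose lid, dark brown, 148 mm wide with a small knob, lying on the jar's rim; origin on its axis at rim height.
- bowl: Stainless steel bowl, 120 mm wide, 46 mm tall, under the mill's spout; origin under its centre.
- tamper: Clear acrylic tamper, standing upright, foot 60 mm wide, 114 mm tall; origin under its centre.
- scoop: Orange plastic scoop, about 150 mm long, 60 mm high; origin on the bench under the back of its cup, x towards the cup's mouth, handle towards -x.
Not all that is in view belongs to the job. What is shaped like the part that bears crank_hub but pink, turquoise or yellow is not meant.

How it is judged:
By the outcome, as a careful person would: the job done as asked, in the order asked, and still so for the second after the job is handed in, with the robot touching nothing.
It also fails if it takes over 58 s, if anything falls off the work surface, if the arm or the gripper's body presses on something with over 40 N, if the wrist force passes 120 N, or if a joint passes its speed limit or range.

ROBOT

A 7-joint arm with a two-finger parallel gripper is mounted at the origin on the work surface. World frame = base frame: x ahead of the robot, y to its left, z up, the work surface at z = 0. Lengths are in m, angles in rad, forces in N, time in s.
With the tool pointing down it reaches from about 0.425 to 0.875 m from the base axis. Payload 4.7 kg.
Tool frame: the origin (TCP) lies at the very end of the fingers, on their centre line; the grasp point (between the pads) lies 19 mm behind it (env.pinch_z is the z of the grasp point in the tool frame, in m); z points along the fingers, y is the direction in which the jaws open and shut (so a half turn about z gives the same grasp; the last joint's range is limited). The gripper opens to 85 mm and grips with 20 to 120 N. Pads are 22 mm wide; open, the fingers measure 114 mm over their backs; the gripper's body (76 mm by 85 mm) begins 54 mm behind the grasp point. The pads swing forward as they close: fully open they stand 13 mm farther back than shut.
Start: joints at [-1.273, 0.321, -0.07, 1.45, 0.023, 1.371, -0.057], TCP at [0.182, 0.624, 0.231] pointing down, gripper open.
Joint ranges: [-2.86, 2.86], [-0.3, 2.09], [-1.38, 1.24], [0.06, 2.45], [-1.56, 4.7], [0.09, 2.05], [-2.69, 2.69]. Speed limits (rad/s): [2.57, 2.57, 3.14, 3.14, 3.14, 3.14, 3.14].

INTERFACE

Orientations are given as a rotation vector (axis times angle).
In Python, from rig import env gives the robot as it stands.
- The arm moves only by the tool move_arm, never from a script. Its argument "targets" is a list of rows, each a list of 3 entries, a list of its own where there are three numbers: the gripper's target within -1 to 1 (fully open at 1, half-way at 0, shut at -1), then the shift along the tool's x, y, z as a fraction of full scale, then the turn about the tool's z as a fraction of full scale. In form: [[jaw, [tx, ty, tz], twist], ...]. A call has 1 to 20 rows; each row is the pose to reach, as a shift and turn from the pose measured when the call began, along the tool's axes at that moment; what a row does not reach only later rows make up. Full scale, the value 1, is 25 cm for a shift and 90 degrees for a turn. A row lasts 1/10 s, in which the tool goes at most 50 mm and 8.59 degrees, less where a joint would pass 70% of its speed; a pose out of reach is approached as far as the arm can. A call with a number of a shift or a turn outside -1 to 1 is refused whole. A call with a gripper value outside its range is refused whole. The fingers move at their own pace and stop on an object; "newtons" is the grip in N (left out, the last holds). Time passes only in rows, so rows that repeat a pose let the fingers close. It gives the time, the measured TCP pose, the force and the opening at its end, in the units of the state.
- env.get_obs(): the state, without advancing time (a new reading comes with each control period).
- env.snapshot(name): name is "side" or "top" or "wrist"; returns a dict with "img" (480x640x3 uint8, red, green, blue), "z_map" (480x640 float32, m along the optical axis (not along the pixel's ray), 0 where there is no reading), "fx", "fy", "cx", "cy" (pixels), "k1" (the pictures are not rectified: a ray, as slopes to the right and down, at radius r is drawn at 1 + k1 r^2 times it, then the intrinsics apply), "camera_from_world" (4x4, takes a point from world to camera coordinates). Camera axes: x right, y up, looking along -z (the intrinsics and any distortion apply to the point x, -y, -z); pixel columns grow to the right and rows downward; lengths in m; the calibration is good to about 2 mm. A picture is of the moment at which its call begins.
- env.finish_job(): hands the job in, once; it reports no verdict.
Trained networks look in the newest picture that a camera, given by its name, has taken for a name from the list of things; names that differ only in an ending like _2 or _b are one class to them, and where a whole thing is asked for, a point or a joint stands for the part that bears it (a point fixed in the world has none). Each returns a list of dicts, best first, with "p" (0 to 1); they miss things now and then, are a little off and sometimes report something else, mostly with a low value. They report only what shows in the picture. A call takes as long as a camera call. They do not tell look-alikes from the thing itself.
- env.spot_in(camera, target): "position" ([x, y, z] in m, in the coordinates of the camera as it stood for that picture, good to about 4 mm: the middle of the surface that is visible of it).
- env.silhouettes(camera, target): "region" (480x640 bool, what is visible of it).
The state is a dict: "t": time; "joint_pos": joint angles; "qvel": joint speeds; "joint_efforts": joint torques, N m; "eef_pos": TCP position; "eef_rot": TCP orientation; "wrist_force": force on the tool from outside, world axes, zero at the start; "moment": the same for the moment, N m; "gripper_width": finger opening in m.
Only numpy, scipy, OpenCV 4.12 (cv2) and the standard library are available. Lean on these libraries where they do the work, as an engineer would, in place of code of your own. Each camera call takes 0.05 s, during which the arm holds its last target.

## Working session

There is one attempt and no reset: what is moved stays moved. The work goes in short steps, Python scripts to look and compute and a tool call to move; the robot and the scene stay as the last step left them, time stands still between calls to the robot, and variables do not carry over. Pictures are saved under pics/ and viewed, and the job is handed in when it is done.

Besides the shell and the picture viewer there is one more tool, called after "Call:" by a JSON object that holds its "name" and its "arguments". move_arm: Moves the arm, as the interface text tells. Its arguments: {"type":"object","properties":{"targets":{"type":"array"},"newtons":{"type":"number"}},"required":["targets"]}

```bash
ls; mkdir -p pics; python3 - <<'E'
from rig import env
import cv2
o=env.get_obs(); print(o, env.pinch_z)
for n in ("side","top","wrist"):
    s=env.snapshot(n); cv2.imwrite(f"pics/{n}0.png",s["img"][:,:,::-1]); print(n,s["fx"],s["k1"],s["camera_from_world"].round(3).tolist())
E
```

```text
pics
{'t': 0.0, 'joint_pos': array([-1.27289397,  0.32185595, -0.0700928 ,  1.45169015,  0.02258327,
        1.37079414, -0.05688975]), 'qvel': array([-7.66931501e-06, -9.66124925e-05, -1.72459527e-03, -1.45640612e-03,
        2.19957981e-04, -6.14756139e-04,  7.30665606e-04]), 'joint_efforts': array([ 6.28354542e-05, -4.93585896e+01, -3.82168461e-01, -3.14328253e+01,
        1.30346714e-02,  1.12943421e-02,  5.06565883e-06]), 'eef_pos': array([0.18188946, 0.62346435, 0.23019455]), 'eef_rot': array([-4.44202195e-01, -3.10982878e+00,  3.06367008e-03]), 'wrist_force': array([-0.57413043,  0.24151358,  0.00862752]), 'moment': array([0.0309214 , 0.01679813, 0.05305555]), 'gripper_width': 0.08581572820670938} -0.0187
side 444.77365778501206 -0.054563153975649085 [[0.783, -0.622, 0.007, -0.402], [0.419, 0.536, 0.733, -0.38], [-0.459, -0.571, 0.681, -0.745], [0.0, 0.0, 0.0, 1.0]]
top 596.0909830882609 -0.14860249605064269 [[-0.053, -0.999, -0.004, 0.106], [0.975, -0.052, 0.217, -0.583], [-0.217, 0.007, 0.976, -1.251], [0.0, 0.0, 0.0, 1.0]]
wrist 375.46318880383933 0.0024296086684302133 [[0.278, 0.961, -0.002, -0.649], [-0.923, 0.267, -0.277, 0.036], [-0.265, 0.079, 0.961, -0.378], [0.0, 0.0, 0.0, 1.0]]
```

View pics/side0.png

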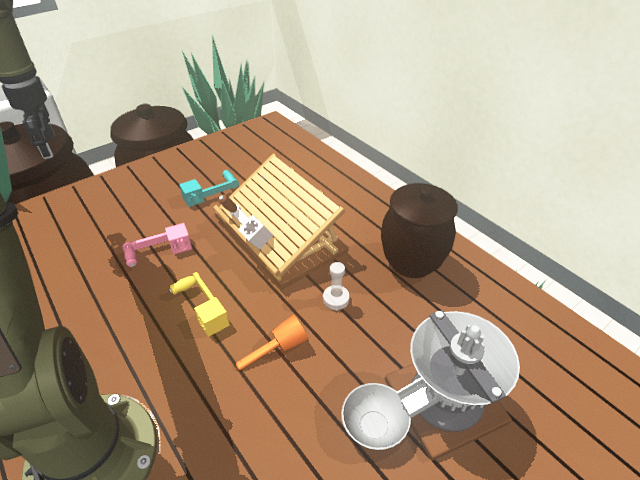

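View pics/top0.png

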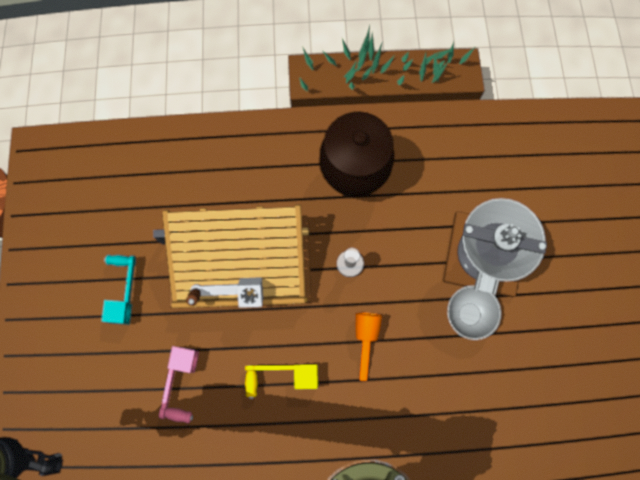

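View pics/wrist0.png

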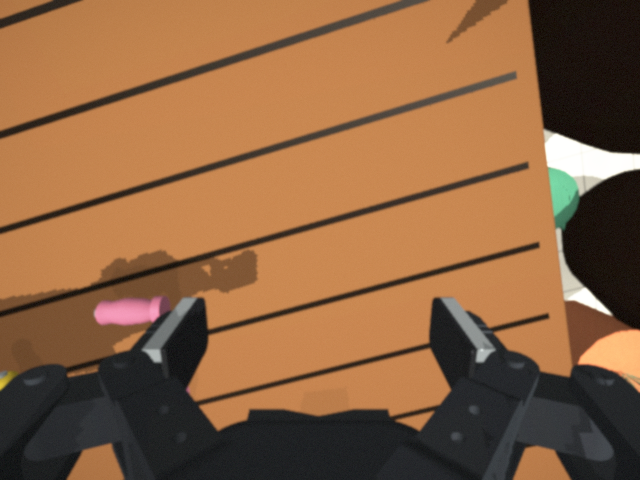

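```bash
cat > h.py <<'E'
import numpy as np, cv2
from rig import env
from scipy.spatial.transform import Rotation as R
def w_from_c(s): return np.linalg.inv(np.array(s["camera_from_world"]))
def spot(cam,t,s):
    out=[]
    for d in env.spot_in(cam,t)[:5]:
        p=w_from_c(s)@np.r_[d["position"],1]; out.append((round(d["p"],2),p[:3].round(4).tolist()))
    return out
def cloud(s):
    "world xyz for every pixel (nan if none)"
    v,u=np.mgrid[0:480,0:640].astype(float)
    K=np.array([[s["fx"],0,s["cx"]],[0,s["fy"],s["cy"]],[0,0,1]])
    xy=cv2.undistortPoints(np.stack([u.ravel(),v.ravel()],1)[:,None],K,np.array([s["k1"],0,0,0,0.]))[:,0]
    z=s["z_map"].ravel().astype(float); z=np.where(z>0,z,np.nan)
    P=np.stack([xy[:,0]*z,-xy[:,1]*z,-z,np.ones_like(z)],1)
    return (P@w_from_c(s).T)[:,:3].reshape(480,640,3)
def proj(s,p):
    c=np.array(s["camera_from_world"])@np.r_[p,1]
    x,y=c[0]/-c[2],-c[1]/-c[2]; f=1+s["k1"]*(x*x+y*y)
    return s["fx"]*x*f+s["cx"],s["fy"]*y*f+s["cy"]
def tool(o=None):
    o=o or env.get_obs(); return o["eef_pos"],R.from_rotvec(o["eef_rot"]).as_matrix()
E
python3 - <<'E'
from h import *
names="crank_hub crank_bore crank_knob shaft_seat shaft_tip mill rack_mat jar_mid bowl tamper scoop".split()
for c in ("top","side"):
    s=env.snapshot(c); np.savez(f"{c}0.npz",**s)
    for n in names: print(c,n,spot(c,n,s))
print(tool()[1].round(3))
E
```

```text
top crank_hub [(0.78, [0.3286, 0.3988, 0.0345]), (0.71, [0.4928, 0.2539, 0.0892]), (0.68, [0.3066, 0.1438, 0.05]), (0.55, [0.4843, 0.5279, 0.0366])]
top crank_bore [(0.76, [0.4778, 0.5288, 0.033]), (0.58, [0.309, 0.145, 0.0482]), (0.57, [0.492, 0.2495, 0.0934]), (0.57, [0.3246, 0.402, 0.0362])]
top crank_knob [(0.8, [0.3262, 0.4031, 0.0339]), (0.66, [0.4806, 0.5269, 0.0327]), (0.62, [0.3093, 0.1385, 0.0484]), (0.61, [0.4852, 0.2549, 0.0893])]
top shaft_seat [(0.59, [0.552, -0.2945, 0.1813])]
top shaft_tip [(0.79, [0.5484, -0.2996, 0.1864])]
top mill [(0.9, [0.5462, -0.29, 0.1303])]
top rack_mat [(0.85, [0.5729, 0.2504, 0.0976])]
top jar_mid [(0.94, [0.7071, 0.0008, 0.1295])]
top bowl [(0.66, [0.4238, -0.2607, 0.0173]), (0.61, [0.5487, -0.3024, 0.1843]), (0.53, [0.5482, 0.0137, 0.0244])]
top tamper [(0.67, [0.5452, 0.0123, 0.0225])]
top scoop [(0.84, [0.3909, -0.0127, 0.0415])]
side crank_hub [(0.88, [0.3307, 0.3962, 0.0367]), (0.85, [0.3065, 0.1274, 0.0323]), (0.72, [0.4854, 0.5201, 0.0323]), (0.71, [0.4899, 0.2393, 0.0966])]
side crank_bore [(0.94, [0.3333, 0.3954, 0.0307]), (0.82, 
[... 233 characters left out ...]
07, 0.0333]), (0.16, [0.7585, -0.0306, 0.1947])]
side shaft_seat [(0.84, [0.5501, -0.3085, 0.1922]), (0.61, [0.4888, 0.2381, 0.0971])]
side shaft_tip [(0.94, [0.5484, -0.3064, 0.1853]), (0.2, [0.5735, 0.1972, 0.0854])]
side mill [(0.82, [0.5411, -0.3215, 0.1097]), (0.37, [0.5485, -0.3076, 0.1847])]
side rack_mat [(0.87, [0.5746, 0.1978, 0.0818])]
side jar_mid [(0.66, [0.7167, -0.058, 0.1249])]
side bowl [(0.92, [0.4368, -0.252, 0.018]), (0.7, [0.7163, -0.0599, 0.1248])]
side tamper [(0.9, [0.5437, -0.0027, 0.0249]), (0.68, [0.5444, -0.3231, 0.1131])]
side scoop [(0.9, [0.3942, -0.0217, 0.038]), (0.34, [0.5461, -0.3089, 0.1859])]
[[-0.96  0.28  0.  ]
 [ 0.28  0.96  0.  ]
 [-0.    0.   -1.  ]]
```

```bash
python3 - <<'E'
from h import *
for c in ("top","side"):
    s=env.snapshot(c); P=cloud(s)
    for nm in ("crank_hub",):
        for d in env.silhouettes(c,nm)[:4]:
            m=d["region"]; q=P[m]; q=q[~np.isnan(q[:,0])]
            print(c,nm,round(d["p"],2),m.sum(),np.median(q,0).round(3),q.min(0).round(3),q.max(0).round(3))
    for n in("mill","jar_mid","scoop","tamper","bowl"):
        d=env.silhouettes(c,n)
        if d:
            q=P[d[0]["region"]]; q=q[~np.isnan(q[:,0])];print(n,np.percentile(q,1,axis=0).round(3),np.percentile(q,99,axis=0).round(3))
    im=s["img"]; u,v=proj(s,[0.49,0.22,0.1]); u,v=int(u),int(v)
    cv2.imwrite(f"pics/hub_{c}.png",cv2.resize(im[v-60:v+60,u-80:u+80,::-1],None,fx=5,fy=5,interpolation=cv2.INTER_CUBIC)); print(u,v)
s=env.snapshot("wrist"); p,Rt=tool(); C=w_from_c(s); print("cam in tool",(Rt.T@(C[:3,3]-p)).round(4),(Rt.T@C[:3,:3]).round(3))
E
```

```text
top crank_hub 0.77 1154 [0.308 0.151 0.038] [ 0.264  0.095 -0.007] [0.335 0.257 0.056]
top crank_hub 0.75 1148 [0.328 0.4   0.037] [ 0.215  0.36  -0.006] [0.38  0.444 0.055]
top crank_hub 0.65 526 [ 0.551 -0.298  0.187] [ 0.531 -0.329  0.163] [ 0.584 -0.279  0.237]
top crank_hub 0.61 1335 [0.491 0.253 0.088] [0.454 0.206 0.   ] [0.521 0.377 0.13 ]
mill [ 0.463 -0.389  0.004] [ 0.648 -0.212  0.226]
jar_mid [ 0.69  -0.091  0.068] [0.778 0.065 0.161]
scoop [ 0.289 -0.048 -0.004] [0.437 0.007 0.066]
tamper [ 0.523 -0.019 -0.001] [0.573 0.038 0.115]
bowl [ 0.365 -0.312 -0.002] [ 0.476 -0.201  0.05 ]
253 289
side crank_hub 0.89 911 [0.488 0.242 0.096] [ 0.458  0.2   -0.003] [0.518 0.477 0.127]
side crank_hub 0.88 1357 [0.305 0.128 0.035] [ 0.265  0.093 -0.005] [0.345 0.276 0.052]
side crank_hub 0.81 1095 [0.329 0.393 0.033] [ 0.217  0.357 -0.003] [0.382 0.467 0.053]
side crank_hub 0.57 788 [0.482 0.517 0.031] [ 0.439  0.498 -0.005] [0.592 0.572 0.051]
mill [ 0.463 -0.4    0.01 ] [ 0.64  -0.22   0.222]
jar_mid [ 0.693 -0.099  0.002] [0.811 0.048 0.171]
scoop [ 0.293 -0.053  0.001] [ 0.427 -0.002  0.066]
tamper [ 0.526 -0.022  0.006] [0.58  0.031 0.114]
bowl [ 0.368 -0.314  0.002] [ 0.478 -0.203  0.048]
256 228
cam in tool [ 0.0709  0.0003 -0.1418] [[ 0.002  0.961  0.277]
 [ 1.    -0.002  0.   ]
 [ 0.001  0.277 -0.961]]
```

View pics/hub_top.png

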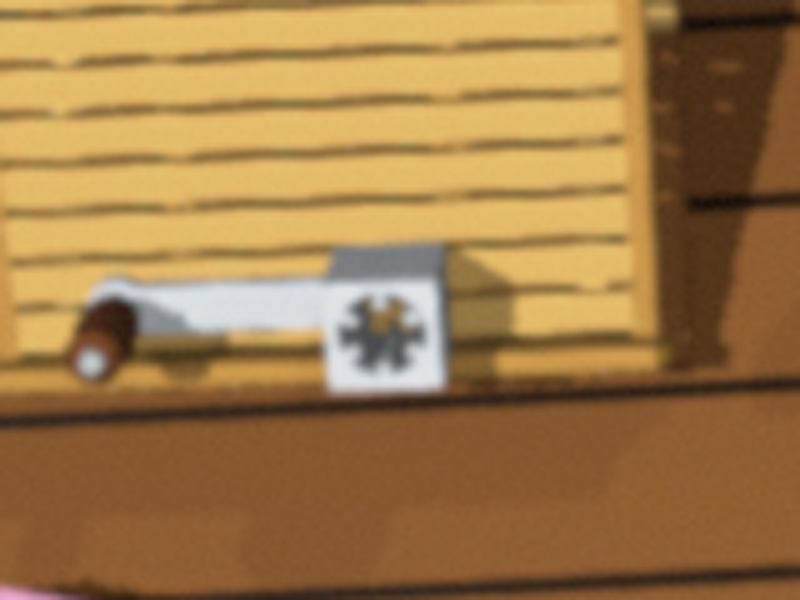

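View pics/hub_side.png

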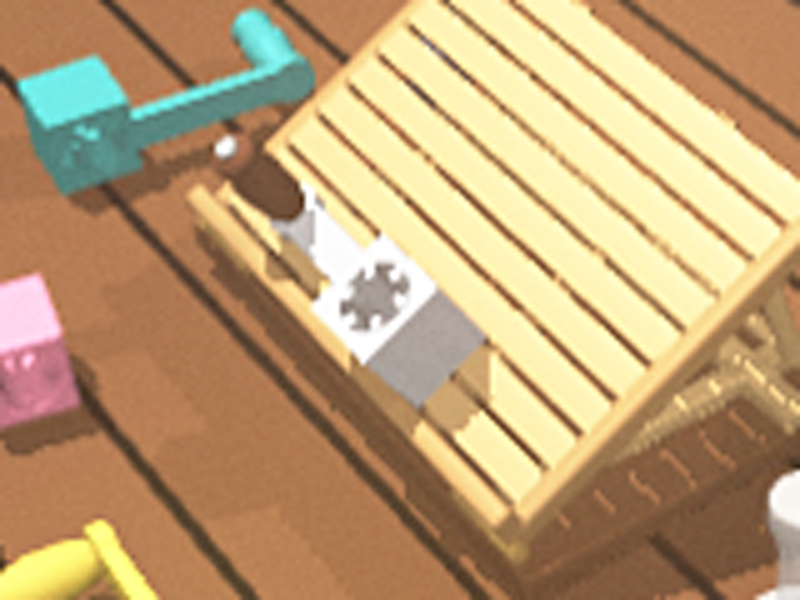

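```bash
cat > hubfit.py <<'E'
from h import *
def fit(s,box):
    P=cloud(s); im=s["img"].astype(int); u0,v0,u1,v1=box
    m=np.zeros((480,640),bool); m[v0:v1,u0:u1]=True
    bright=(im.min(2)>190)&m
    return P,bright
E
python3 - <<'E'
from hubfit import *
for c,box in (("top",(236,282,266,310)),("side",(236,214,265,242))):
    s=dict(np.load(f"{c}0.npz")); P,b=fit(s,box); q=P[b]; q=q[~np.isnan(q[:,0])]
    mu=np.median(q,0); U,S,V=np.linalg.svd(q-mu); d=abs((q-mu)@V[2])<0.004; q=q[d]; mu=q.mean(0);V=np.linalg.svd(q-mu)[2]
    n=V[2]*np.sign(V[2][2]); 
    cnt,_=cv2.findContours(b.astype(np.uint8),0,2); cc=max(cnt,key=cv2.contourArea); r=cv2.minAreaRect(cc)
    print(c,len(q),mu.round(4),n.round(3),r)
    # ray of rect centre ∩ plane
    box4=cv2.boxPoints(r)
    K=np.array([[s["fx"],0,s["cx"]],[0,s["fy"],s["cy"]],[0,0,1.]])
    xy=cv2.undistortPoints(np.r_[[r[0]],box4].astype(float)[:,None],K,np.array([s["k1"],0,0,0,0.]))[:,0]
    C=w_from_c(s); D=np.c_[xy[:,0],-xy[:,1],-np.ones(5)]@C[:3,:3].T
    X=[C[:3,3]+d*((n@(mu-C[:3,3]))/(n@d)) for d in D]; print(np.round(X,4))
# mat plane
s=dict(np.load("top0.npz")); P=cloud(s)
for (u,v) in((180,225),(290,225),(290,270),(180,270),(235,250)): print(P[v,u].round(4))
E
```

```text
top 91 [0.4739 0.2241 0.1062] [-0.471  0.179  0.864] ((247.99383544921875, 295.88922119140625), (21.0786075592041, 23.63022804260254), 86.8201675415039)
[[0.4759 0.2317 0.1057]
 [0.4972 0.2564 0.1122]
 [0.4959 0.2057 0.122 ]
 [0.4546 0.207  0.0992]
 [0.4555 0.2583 0.0891]]
side 110 [0.4865 0.253  0.095 ] [-0.38   0.411  0.829] ((246.75001525878906, 223.75001525878906), (24.748735427856445, 21.21320343017578), 45.0)
[[0.4854 0.2579 0.0921]
 [0.4757 0.3286 0.0526]
 [0.5254 0.334  0.0727]
 [0.4941 0.1949 0.1273]
 [0.4504 0.1913 0.1091]]
[0.6315 0.3704 0.1295]
[0.62   0.1361 0.1241]
[0.5314 0.1423 0.0789]
[0.5427 0.381  0.0847]
[0.5771 0.2575 0.1011]
```

Call:
{"name": "move_arm", "arguments": {"targets": [[1, [-0.8, -0.58, -0.06], -0.18], [1, [-0.8, -0.58, -0.06], -0.18], [1, [-0.8, -0.58, -0.06], -0.18], [1, [-0.8, -0.58, -0.06], -0.18], [1, [-0.8, -0.58, -0.06], -0.18], [1, [-0.8, -0.58, -0.06], -0.18], [1, [-0.8, -0.58, -0.06], -0.18]]}}

```text
t: 2.8
eef_pos: [0.3344, 0.428, 0.2468]
eef_rot: [0.007, 3.141, 0.002]
wrist_force: [-1.8, -0.4, 0.8]
gripper_width: 0.0854
```

Call:
{"name": "move_arm", "arguments": {"targets": [[1, [-0.61, -0.78, -0.05], 0], [1, [-0.61, -0.78, -0.05], 0], [1, [-0.61, -0.78, -0.05], 0], [1, [-0.61, -0.78, -0.05], 0], [1, [-0.61, -0.78, -0.05], 0], [1, [-0.61, -0.78, -0.05], 0], [1, [-0.61, -0.78, -0.05], 0]]}}

```text
t: 3.5
eef_pos: [0.4861, 0.2332, 0.259]
eef_rot: [-0.007, -3.141, -0.003]
wrist_force: [-0.6, 1.0, -1.0]
gripper_width: 0.0852
```

```bash
python3 - <<'E'
from h import *
s=env.snapshot("wrist"); np.savez("w1.npz",**s); o=env.get_obs(); print(o["t"],tool(o)[0].round(4),tool(o)[1].round(3))
print(spot("wrist","crank_hub",s),spot("wrist","crank_bore",s),spot("wrist","crank_knob",s))
cv2.imwrite("pics/w1.png",s["img"][:,:,::-1])
E
```

```text
3.55 [0.4852 0.2345 0.2589] [[-1.     0.002 -0.001]
 [ 0.002  1.     0.002]
 [ 0.001  0.002 -1.   ]]
[(0.84, [0.3254, 0.1522, 0.0351]), (0.8, [0.4887, 0.261, 0.0914]), (0.77, [0.3494, 0.3832, 0.0477]), (0.71, [0.4972, 0.5245, 0.0322])] [(0.92, [0.4895, 0.2611, 0.0945]), (0.87, [0.3297, 0.1563, 0.0348]), (0.67, [0.3508, 0.3871, 0.0471]), (0.58, [0.4978, 0.5189, 0.0314])] [(0.89, [0.3264, 0.1535, 0.0334]), (0.66, [0.487, 0.2571, 0.0972]), (0.66, [0.4971, 0.5195, 0.0309]), (0.58, [0.3506, 0.3884, 0.0454])]
```

View pics/w1.png

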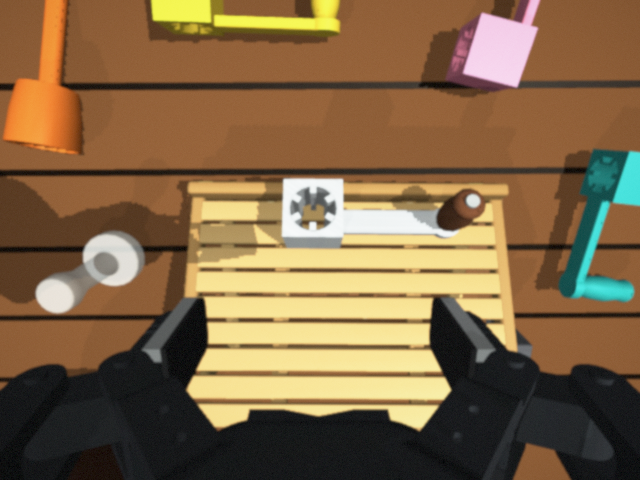

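```bash
cat >> h.py <<'E'
def ray(s,uv):
    K=np.array([[s["fx"],0,s["cx"]],[0,s["fy"],s["cy"]],[0,0,1.]])
    x,y=cv2.undistortPoints(np.array([[uv]],float),K,np.array([s["k1"],0,0,0,0.]))[0,0]
    C=w_from_c(s); d=C[:3,:3]@np.array([x,-y,-1.]); return C[:3,3],d/np.linalg.norm(d)
def tri(L):
    A=np.zeros((3,3));b=np.zeros(3)
    for s,uv in L:
        c,d=ray(s,uv); M=np.eye(3)-np.outer(d,d); A+=M;b+=M@c
    X=np.linalg.solve(A,b)
    return X,[np.round(np.array(proj(s,X))-uv,1).tolist() for s,uv in L]
E
python3 - <<'E'
from h import *
S={k:dict(np.load(f)) for k,f in (("top","top0.npz"),("side","side0.npz"),("w","w1.npz"))}
im=S["w"]["img"]; cv2.imwrite("pics/w1c.png",cv2.resize(im[160:270,260:500,::-1],None,fx=3.3,fy=3.3,interpolation=cv2.INTER_CUBIC))
print(tri([(S["top"],(250,296.2)),(S["side"],(251,227.2)),(S["w"],(313,207.5))]))
print(tri([(S["top"],(250,296.2)),(S["w"],(313,207.5))]))
print(tri([(S["side"],(251,227.2)),(S["w"],(313,207.5))]))
E
```

```text
(array([0.47726437, 0.2282317 , 0.10507464]), [[-0.3, -1.0], [-1.2, 0.5], [-1.8, 0.9]])
(array([0.47730752, 0.22908263, 0.09663565]), [[-0.3, -0.4], [-0.6, -1.2]])
(array([0.47872954, 0.22913074, 0.10401225]), [[-0.8, 0.3], [-0.7, 2.4]])
```

View pics/w1c.png

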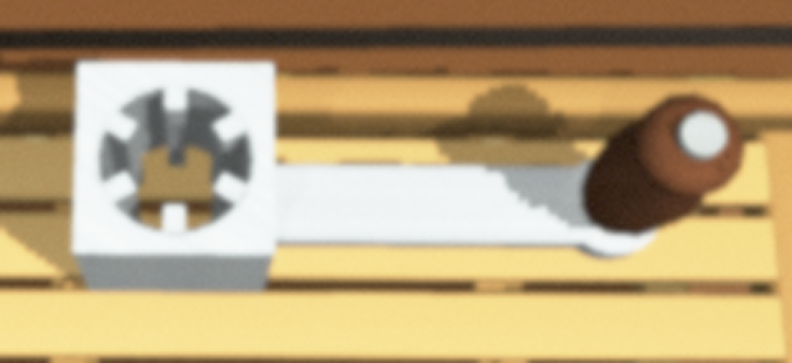

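Call:
{"name": "move_arm", "arguments": {"targets": [[1, [-0.004, -0.024, 0.2], 0], [1, [-0.004, -0.024, 0.4], 0], [1, [-0.004, -0.024, 0.55], 0], [1, [-0.004, -0.024, 0.65], 0], [1, [-0.004, -0.024, 0.7], 0], [1, [-0.004, -0.024, 0.74], 0], [1, [-0.004, -0.024, 0.74], 0], [1, [-0.004, -0.024, 0.74], 0]]}}

```text
t: 4.5
eef_pos: [0.4865, 0.2297, 0.0751]
eef_rot: [-0.001, 3.14, 0.004]
wrist_force: [-0.5, -0.6, -0.1]
gripper_width: 0.0854
```

```bash
python3 - <<'E'
from h import *
s=env.snapshot("wrist"); cv2.imwrite("pics/w2.png",s["img"][:,:,::-1])
s=env.snapshot("side"); cv2.imwrite("pics/s2.png",cv2.resize(s["img"][120:320,160:400,::-1],None,fx=3,fy=3,interpolation=cv2.INTER_CUBIC))
E
```

```text
(no output)
```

View pics/w2.png

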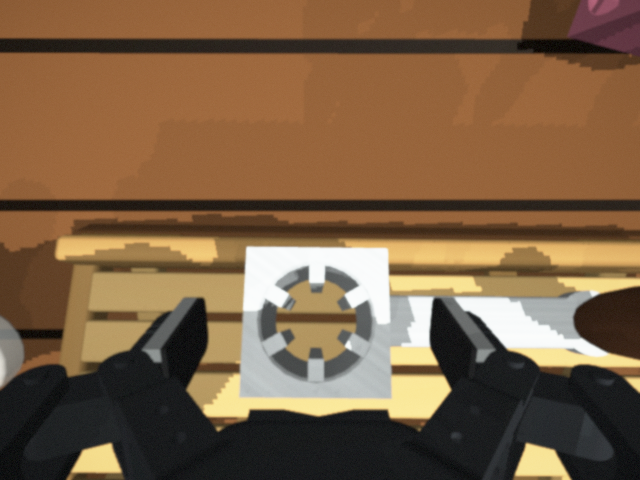

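View pics/s2.png

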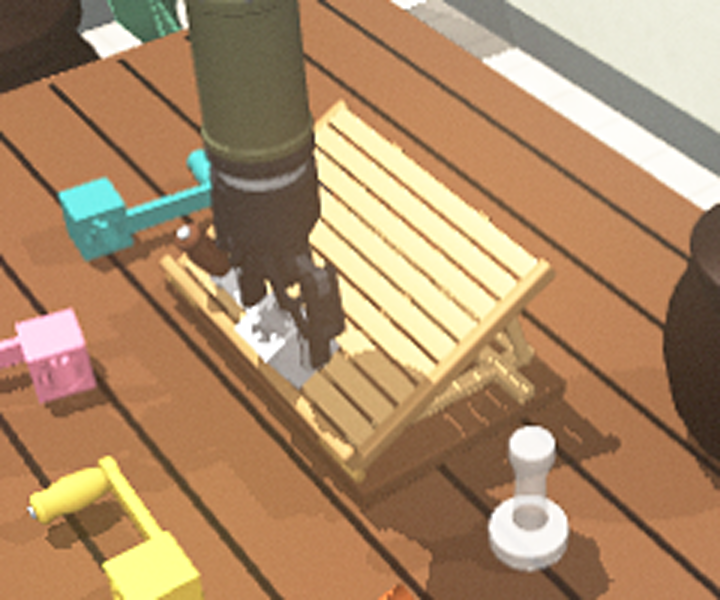

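Call:
{"name": "move_arm", "arguments": {"targets": [[-1, [0, 0, 0], 0], [-1, [0, 0, 0], 0], [-1, [0, 0, 0], 0], [-1, [0, 0, 0], 0], [-1, [0, 0, 0], 0], [-1, [0, 0, 0], 0], [-1, [0, 0, 0], 0], [-1, [0, 0, 0], 0]], "newtons": 50}}

```text
t: 5.4
eef_pos: [0.4872, 0.2297, 0.0762]
eef_rot: [-0.0, 3.139, 0.005]
wrist_force: [-1.3, -1.3, 5.3]
gripper_width: 0.0473
```

Call:
{"name": "move_arm", "arguments": {"targets": [[-1, [0, 0, -0.04], 0], [-1, [0, 0, -0.1], 0], [-1, [0, 0, -0.25], 0], [-1, [0, 0, -0.45], 0], [-1, [0, 0, -0.65], 0], [-1, [0, 0, -0.8], 0], [-1, [0, 0, -0.8], 0], [-1, [0, 0, -0.8], 0]]}}

```text
t: 6.2
eef_pos: [0.4863, 0.2289, 0.2758]
eef_rot: [-0.0, 3.139, 0.005]
wrist_force: [-0.5, -0.2, -6.5]
gripper_width: 0.0471
```

```bash
python3 - <<'E'
from h import *
s=env.snapshot("wrist"); cv2.imwrite("pics/w3.png",s["img"][:,:,::-1])
s=env.snapshot("side"); cv2.imwrite("pics/s3.png",s["img"][:,:,::-1])
E
```

```text
(no output)
```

View pics/w3.png

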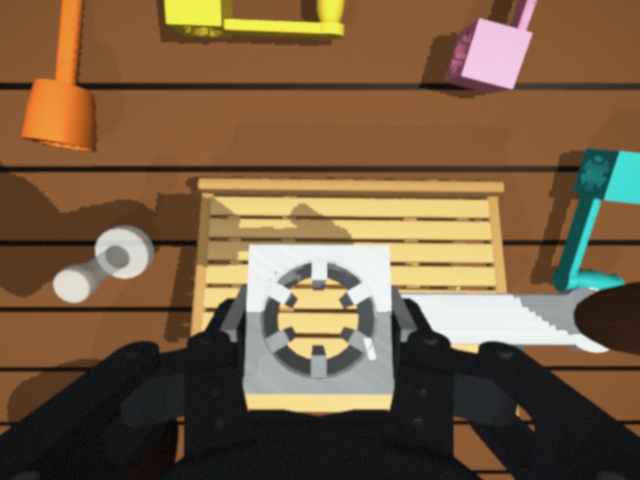

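View pics/s3.png

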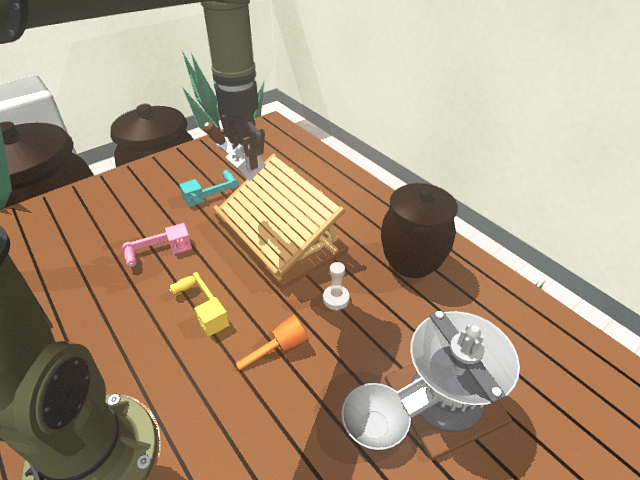

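Call:
{"name": "move_arm", "arguments": {"targets": [[-1, [0.12, -0.2, -0.1], 0], [-1, [0.12, -0.4, -0.1], 0], [-1, [0.12, -0.6, -0.1], 0], [-1, [0.12, -0.8, -0.1], 0], [-1, [0.12, -1.0, -0.1], 0], [-1, [0.12, -1.0, -0.1], 0]]}}

```text
t: 6.9
eef_pos: [0.4537, -0.029, 0.2966]
eef_rot: [-0.015, -3.137, 0.003]
wrist_force: [-0.7, -0.1, -3.9]
gripper_width: 0.0475
```

Call:
{"name": "move_arm", "arguments": {"targets": [[-1, [0.12, -0.2, 0], 0], [-1, [0.12, -0.4, 0], 0], [-1, [0.12, -0.6, 0], 0], [-1, [0.12, -0.8, 0], 0], [-1, [0.12, -1.0, 0], 0], [-1, [0.12, -1.0, 0], 0]]}}

```text
t: 7.5
eef_pos: [0.4181, -0.2847, 0.2959]
eef_rot: [-0.029, -3.134, 0.009]
wrist_force: [-1.4, -0.4, -4.0]
gripper_width: 0.0471
```

```bash
python3 - <<'E'
from h import *
o=env.get_obs(); print(o["t"],o["joint_pos"].round(2),tool(o)[0].round(4),tool(o)[1].round(3))
s=env.snapshot("wrist"); cv2.imwrite("pics/w4.png",s["img"][:,:,::-1])
E
```

```text
7.5 [-0.35 -0.05  0.87  1.72  0.05  1.46  2.06] [ 0.4181 -0.2847  0.2959] [[-1.     0.019 -0.008]
 [ 0.019  1.    -0.005]
 [ 0.008 -0.006 -1.   ]]
```

View pics/w4.png

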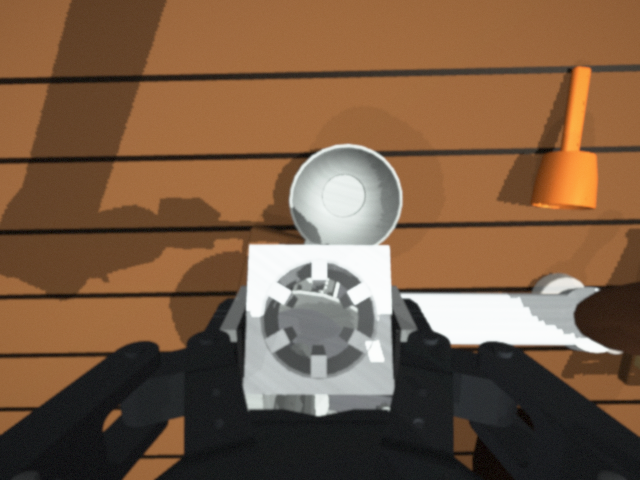

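Call:
{"name": "move_arm", "arguments": {"targets": [[-1, [0.07, -0.1, 0], 0.1], [-1, [0.07, -0.2, 0], 0.2], [-1, [0.07, -0.3, 0], 0.3], [-1, [0.07, -0.4, 0], 0.4], [-1, [0.07, -0.5, 0], 0.5], [-1, [0.07, -0.6, 0], 0.6], [-1, [0.07, -0.7, 0], 0.7], [-1, [0.07, -0.74, 0], 0.8], [-1, [0.07, -0.74, 0], 0.9], [-1, [0.07, -0.74, 0], 1.0], [-1, [0.07, -0.74, 0], 1.0], [-1, [0.07, -0.74, 0], 1.0]]}}

```text
t: 8.75
eef_pos: [0.3977, -0.4676, 0.2945]
eef_rot: [-2.237, -2.197, 0.015]
wrist_force: [-0.7, 0.0, -4.2]
gripper_width: 0.0475
```

```bash
python3 - <<'E'
from h import *
o=env.get_obs(); print(o["t"],o["joint_pos"].round(2),tool(o)[0].round(4),tool(o)[1].round(3))
s=env.snapshot("top"); cv2.imwrite("pics/t5.png",s["img"][:,:,::-1])
s=env.snapshot("wrist"); cv2.imwrite("pics/w5.png",s["img"][:,:,::-1]);np.savez("w5.npz",**s); print(spot("wrist","shaft_tip",s),spot("wrist","shaft_seat",s))
E
```

```text
8.75 [-0.06  0.39  1.17  1.47 -0.35  1.51  1.08] [ 0.3977 -0.4676  0.2945] [[ 0.018  1.    -0.011]
 [ 1.    -0.018 -0.002]
 [-0.003 -0.011 -1.   ]]
[(0.57, [0.556, -0.3266, 0.1852]), (0.46, [0.4125, -0.4671, 0.3116])] [(0.78, [0.5478, -0.3295, 0.1861])]
```

View pics/t5.png

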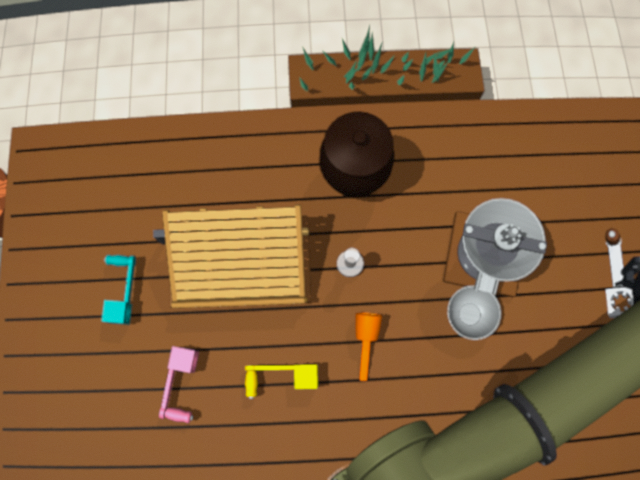

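View pics/w5.png

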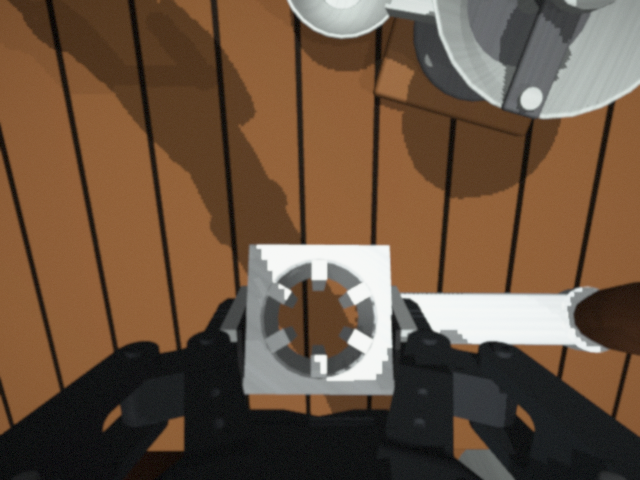

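Call:
{"name": "move_arm", "arguments": {"targets": [[-1, [0, 0, 0.15], 0], [-1, [0, 0, 0.3], 0], [-1, [0, 0, 0.4], 0], [-1, [0, 0, 0.4], 0]]}}

```text
t: 9.35
eef_pos: [0.3956, -0.4662, 0.1921]
eef_rot: [-2.231, -2.196, 0.014]
wrist_force: [-0.1, 0.8, -4.0]
gripper_width: 0.0473
```

```bash
python3 - <<'E'
from h import *
o=env.get_obs(); print(o["t"],o["joint_pos"].round(3),tool(o)[0].round(4),tool(o)[1].round(3))
E
```

```text
9.35 [-0.038  0.45   1.121  1.627 -0.403  1.336  1.127] [ 0.3956 -0.4662  0.1921] [[ 0.016  1.    -0.014]
 [ 1.    -0.016  0.002]
 [ 0.001 -0.014 -1.   ]]
```

Call:
{"name": "move_arm", "arguments": {"targets": [[-1, [0, 0, 0.15], 0], [-1, [0, 0, 0.3], 0], [-1, [0, 0, 0.45], 0], [-1, [0, 0, 0.56], 0], [-1, [0, 0, 0.58], 0], [-1, [0, 0, 0.58], 0]]}}

```text
t: 9.95
eef_pos: [0.394, -0.4665, 0.048]
eef_rot: [-2.231, -2.197, 0.014]
wrist_force: [0.2, -0.5, -3.4]
gripper_width: 0.0474
```

```bash
python3 - <<'E'
from h import *
o=env.get_obs(); print(o["t"],o["joint_pos"].round(3),tool(o)[0].round(4),tool(o)[1].round(3))
s=env.snapshot("side"); cv2.imwrite("pics/s6.png",s["img"][:,:,::-1])
E
```

```text
9.95 [ 0.053  0.592  1.     1.767 -0.542  1.101  1.221] [ 0.394  -0.4665  0.048 ] [[ 0.015  1.    -0.014]
 [ 1.    -0.015  0.001]
 [ 0.001 -0.014 -1.   ]]
```

View pics/s6.png

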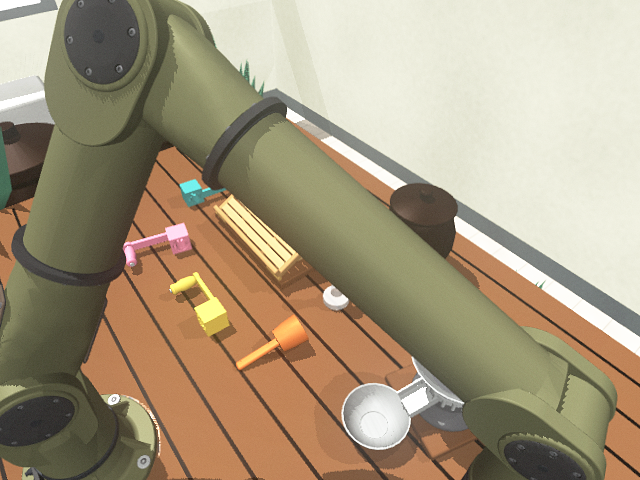

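Call:
{"name": "move_arm", "arguments": {"targets": [[-1, [0, 0, 0.04], 0], [-1, [0, 0, 0.07], 0], [-1, [0, 0, 0.08], 0], [-1, [0, 0, 0.09], 0], [-1, [0, 0, 0.1], 0], [-1, [0, 0, 0.11], 0], [-1, [0, 0, 0.11], 0]], "newtons": 22}}

```text
t: 10.7
eef_pos: [0.3943, -0.4676, 0.024]
eef_rot: [-2.233, -2.198, 0.011]
wrist_force: [-2.2, 5.3, 12.8]
gripper_width: 0.0475
```

```bash
python3 - <<'E'
from h import *
s=env.snapshot("wrist"); cv2.imwrite("pics/w7.png",s["img"][:,:,::-1])
E
```

```text
(no output)
```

View pics/w7.png

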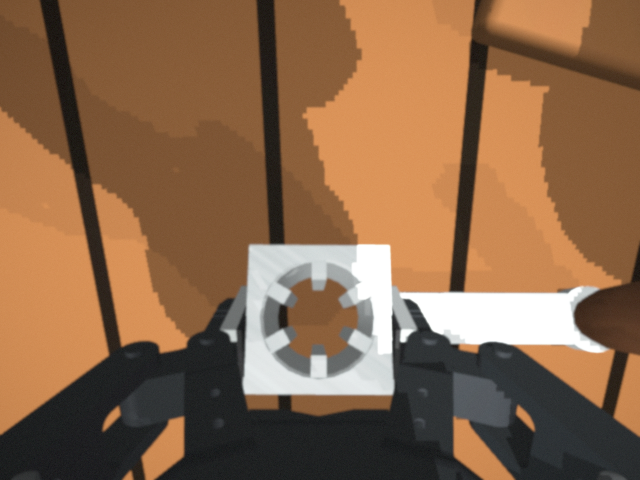

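Call:
{"name": "move_arm", "arguments": {"targets": [[1, [0, 0, 0.11], 0], [1, [0, 0, 0.1], 0], [1, [0, 0, 0.1], 0], [1, [0, 0, 0.1], 0], [1, [0, 0, 0.1], 0], [1, [0, 0, 0.1], 0]]}}

```text
t: 11.35
eef_pos: [0.3942, -0.4673, -0.0012]
eef_rot: [-2.232, -2.199, 0.011]
wrist_force: [-0.0, 0.9, -0.1]
gripper_width: 0.0853
```

```bash
python3 - <<'E'
from h import *
s=env.snapshot("wrist"); cv2.imwrite("pics/w8.png",s["img"][:,:,::-1]); np.savez("w8.npz",**s)
o=env.get_obs(); print(o["t"],o["joint_pos"].round(3),tool(o)[0].round(4),tool(o)[1].round(3))
E
```

```text
11.4 [ 0.096  0.651  0.944  1.793 -0.601  1.025  1.259] [ 0.3941 -0.4674 -0.0012] [[ 0.015  1.    -0.011]
 [ 1.    -0.015  0.001]
 [ 0.001 -0.011 -1.   ]]
```

View pics/w8.png

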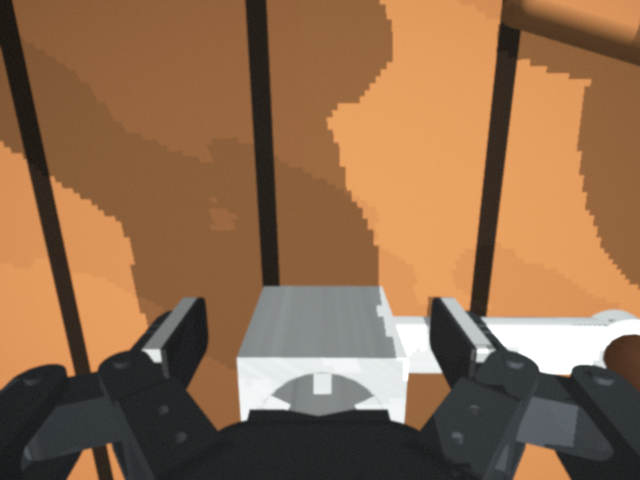

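Call:
{"name": "move_arm", "arguments": {"targets": [[1, [0, 0, -0.1], 0], [1, [0, 0, -0.3], 0], [1, [0, 0, -0.5], 0], [1, [0, 0, -0.6], 0], [1, [0, 0, -0.6], 0], [1, [0, 0, -0.6], 0]]}}

```text
t: 12.0
eef_pos: [0.3961, -0.4672, 0.1488]
eef_rot: [-2.232, -2.2, 0.01]
wrist_force: [-0.9, 0.9, -0.4]
gripper_width: 0.0856
```

```bash
python3 - <<'E'
from h import *
s=env.snapshot("wrist"); cv2.imwrite("pics/w9.png",s["img"][:,:,::-1]); np.savez("w9.npz",**s)
o=env.get_obs(); print(o["t"],tool(o)[0].round(4),tool(o)[1].round(3))
P=cloud(s); cv2.imwrite("pics/w9c.png",cv2.resize(s["img"][220:420,200:520,::-1],None,fx=2.5,fy=2.5,interpolation=cv2.INTER_CUBIC))
E
```

```text
12.05 [ 0.3956 -0.4666  0.1477] [[ 0.015  1.    -0.012]
 [ 1.    -0.015  0.002]
 [ 0.002 -0.012 -1.   ]]
```

View pics/w9.png

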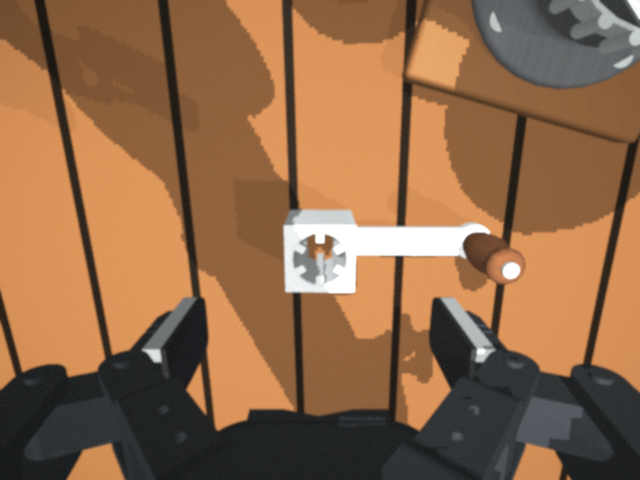

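```bash
python3 - <<'E'
from h import *
s=dict(np.load("w9.npz"))
def at(uv,z):
    c,d=ray(s,uv); return (c+d*(z-c[2])/d[2]).round(4)
for uv in((320,258),(284,224),(356,224),(285,293),(357,293)): print(uv,at(uv,.05))
print("arm mid",at((365,241),.009),at((450,241),.009),"knobtop",at((511,270),.069))
E
```

```text
(320, 258) [ 0.3955 -0.4814  0.05  ]
(284, 224) [ 0.372  -0.4574  0.05  ]
(356, 224) [ 0.4196 -0.4579  0.05  ]
(285, 293) [ 0.3708 -0.507   0.05  ]
(357, 293) [ 0.421  -0.5074  0.05  ]
arm mid [ 0.4305 -0.4821  0.009 ] [ 0.4967 -0.4827  0.009 ] knobtop [ 0.5153 -0.4837  0.069 ]
```

View pics/w9c.png

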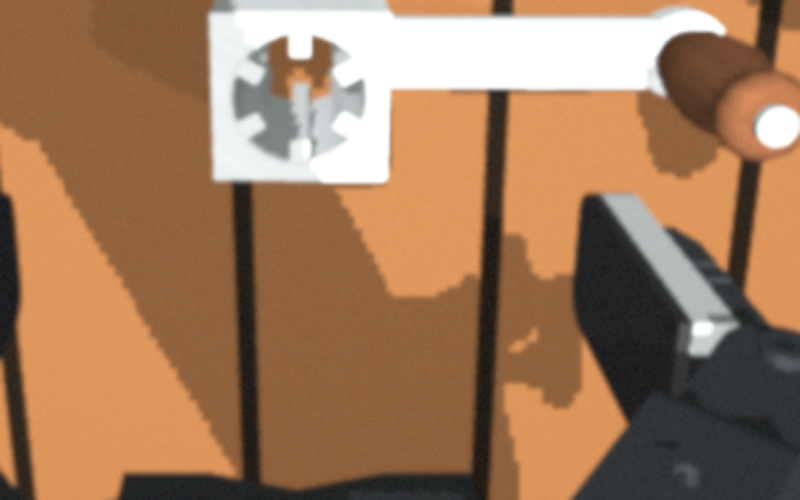

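Call:
{"name": "move_arm", "arguments": {"targets": [[1, [-0.061, 0.006, 0.1], 0], [1, [-0.061, 0.006, 0.28], 0], [1, [-0.061, 0.006, 0.42], 0], [1, [-0.061, 0.006, 0.5], 0], [1, [-0.061, 0.006, 0.53], 0], [1, [-0.061, 0.006, 0.53], 0], [1, [-0.061, 0.006, 0.53], 0]]}}

```text
t: 12.75
eef_pos: [0.3954, -0.4821, 0.0157]
eef_rot: [-2.231, -2.198, 0.011]
wrist_force: [0.3, 0.7, -0.6]
gripper_width: 0.0855
```

Call:
{"name": "move_arm", "arguments": {"targets": [[-1, [0, 0, 0], 0], [-1, [0, 0, 0], 0], [-1, [0, 0, 0], 0], [-1, [0, 0, 0], 0], [-1, [0, 0, 0], 0], [-1, [0, 0, 0], 0], [-1, [0, 0, 0], 0]], "newtons": 60}}

```text
t: 13.45
eef_pos: [0.3957, -0.4828, 0.0169]
eef_rot: [-2.233, -2.199, 0.011]
wrist_force: [-1.1, 1.1, 5.5]
gripper_width: 0.0473
```

```bash
python3 - <<'E'
from h import *
o=env.get_obs(); print(o["t"],o["joint_pos"].round(2),tool(o)[0].round(4),tool(o)[1].round(3))
E
```

```text
13.45 [ 0.11  0.65  0.96  1.75 -0.59  1.07  1.26] [ 0.3957 -0.4828  0.0169] [[ 0.015  1.    -0.01 ]
 [ 1.    -0.015  0.001]
 [ 0.    -0.01  -1.   ]]
```

Call:
{"name": "move_arm", "arguments": {"targets": [[-1, [0, 0, -0.05], 0], [-1, [0, 0, -0.2], 0], [-1, [0, 0, -0.4], 0], [-1, [0, 0, -0.6], 0], [-1, [0, 0, -0.8], 0], [-1, [0.05, 0, -1.0], 0], [-1, [0.1, 0, -1.0], 0], [-1, [0.1, 0, -1.0], 0]]}}

```text
t: 14.25
eef_pos: [0.3994, -0.4567, 0.2683]
eef_rot: [-2.231, -2.202, 0.007]
wrist_force: [0.1, 0.7, -4.5]
gripper_width: 0.0472
```

```bash
python3 - <<'E'
from h import *
o=env.get_obs(); print(o["t"],o["joint_pos"].round(2),tool(o)[0].round(4),tool(o)[1].round(3))
s=env.snapshot("wrist"); cv2.imwrite("pics/w10.png",s["img"][:,:,::-1]); np.savez("w10.npz",**s)
for n in ("shaft_tip","shaft_seat"): print(spot("wrist",n,s))
E
```

```text
14.25 [-0.08  0.38  1.15  1.54 -0.34  1.46  1.07] [ 0.3994 -0.4567  0.2683] [[ 0.013  1.    -0.008]
 [ 1.    -0.013  0.002]
 [ 0.001 -0.008 -1.   ]]
[(0.86, [0.5516, -0.3279, 0.1881]), (0.16, [0.413, -0.4549, 0.285])]
[(0.93, [0.5466, -0.3248, 0.1833])]
```

View pics/w10.png

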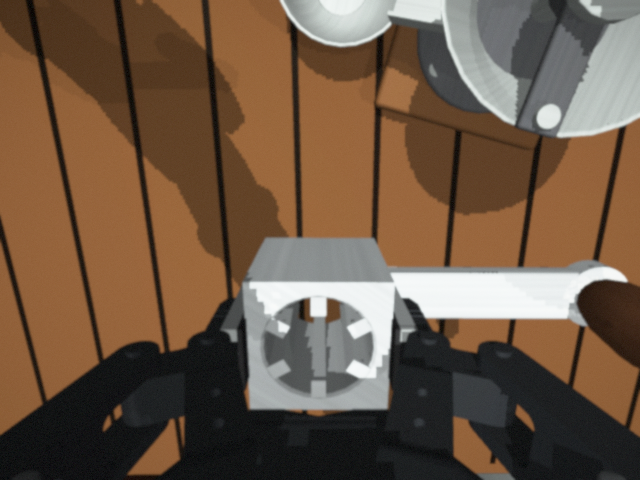

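Call:
{"name": "move_arm", "arguments": {"targets": [[-1, [0.06, 0.12, -0.12], 0], [-1, [0.14, 0.26, -0.13], 0], [-1, [0.22, 0.4, -0.13], 0], [-1, [0.3, 0.55, -0.13], 0], [-1, [0.33, 0.61, -0.13], 0], [-1, [0.33, 0.61, -0.13], 0], [-1, [0.33, 0.61, -0.13], 0]]}}

```text
t: 15.1
eef_pos: [0.5513, -0.3777, 0.2947]
eef_rot: [-2.23, -2.195, 0.015]
wrist_force: [-0.3, -0.6, -4.3]
gripper_width: 0.0472
```

```bash
python3 - <<'E'
from h import *
o=env.get_obs(); print(o["t"],o["joint_pos"].round(2),tool(o)[0].round(4),tool(o)[1].round(3))
s=env.snapshot("wrist"); cv2.imwrite("pics/w11.png",s["img"][:,:,::-1]); np.savez("w11.npz",**s)
for n in ("shaft_tip","shaft_seat"): print(spot("wrist",n,s))
u,v=map(int,proj(s,[.549,-.305,.22])); print(u,v); np.savez("w11.npz",**s)
v0=max(v-60,0);cv2.imwrite("pics/w11c.png",cv2.resize(s["img"][v0:v0+120,u-80:u+80,::-1],None,fx=5,fy=5,interpolation=cv2.INTER_CUBIC)); print(u-80,v0)
E
```

```text
15.1 [-0.15  0.52  1.08  1.31 -0.44  1.57  0.85] [ 0.5513 -0.3777  0.2947] [[ 0.016  1.    -0.016]
 [ 1.    -0.016  0.002]
 [ 0.002 -0.016 -1.   ]]
[(0.56, [0.5583, -0.3034, 0.1893])]
[(0.83, [0.5587, -0.3065, 0.1843])]
315 124
235 64
```

View pics/w11.png

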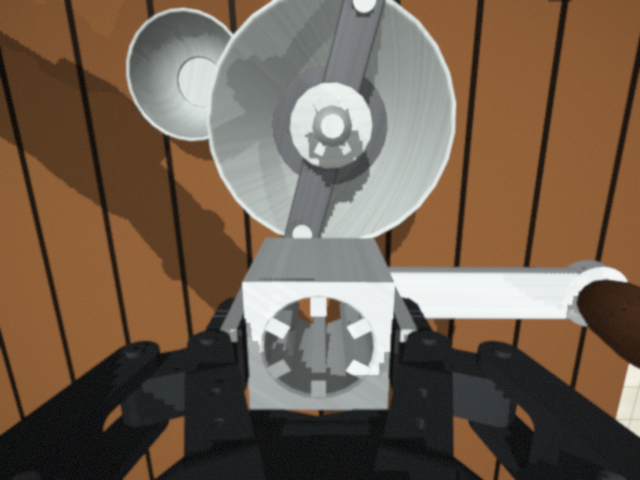

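View pics/w11c.png

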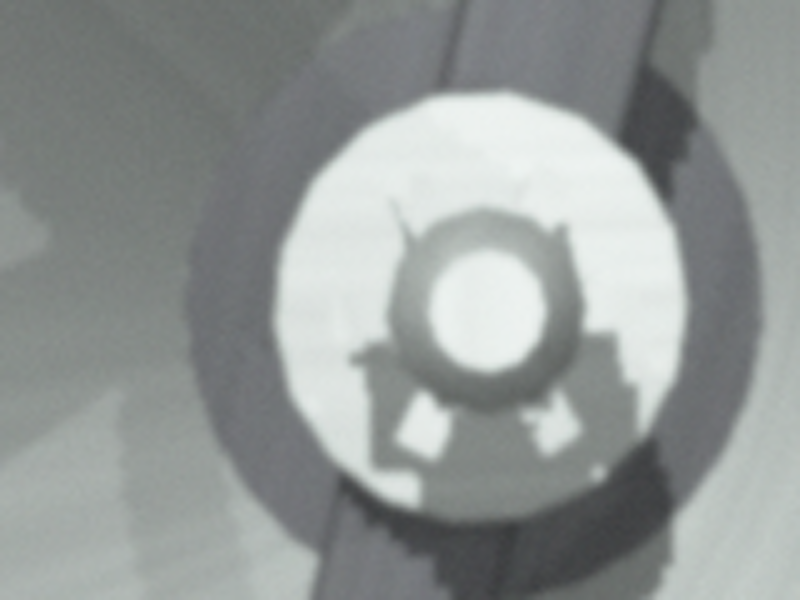

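```bash
python3 - <<'E'
from h import *
s=dict(np.load("w11.npz"))
def at(uv,z):
    c,d=ray(s,uv); return (c+d*(z-c[2])/d[2]).round(4)
px=lambda x,y:(x/5+235,y/5+64)
print("collar",at(px(480,307),.185),"nose",at(px(487,310),.233))
print("cL,R",at(px(273,307),.185),at(px(688,307),.185), "T,B",at(px(480,90),.185),at(px(480,523),.185))
for q in ((422,428),(555,430)): print("tooth",at(px(*q),.219))
c=s["img"][64:184,235:395].astype(np.float32).mean(2)
c=cv2.resize(c,None,fx=5,fy=5,interpolation=cv2.INTER_CUBIC)
e=np.where(c>190,(c-190)/65*255,0).clip(0,255); e2=((c-80)/100*255).clip(0,255)
cv2.imwrite("pics/w11e.png",e)
t=env.snapshot("top"); u,v=map(int,proj(t,[.549,-.305,.2])); cv2.imwrite("pics/t11.png",cv2.resize(t["img"][v-30:v+30,u-40:u+40,::-1],None,fx=10,fy=10,interpolation=cv2.INTER_CUBIC));print(u-40,v-30)
E
```

```text
collar [ 0.5583 -0.3056  0.185 ] nose [ 0.5582 -0.3062  0.233 ]
cL,R [ 0.5317 -0.3052  0.185 ] [ 0.585 -0.306  0.185] T,B [ 0.5584 -0.2796  0.185 ] [ 0.5582 -0.333   0.185 ]
tooth [ 0.5511 -0.3188  0.219 ]
tooth [ 0.5661 -0.3193  0.219 ]
469 208[ WARN:0@0.416] global loadsave.cpp:1063 imwrite_ Unsupported depth image for selected encoder is fallbacked to CV_8U.
```

View pics/w11e.png

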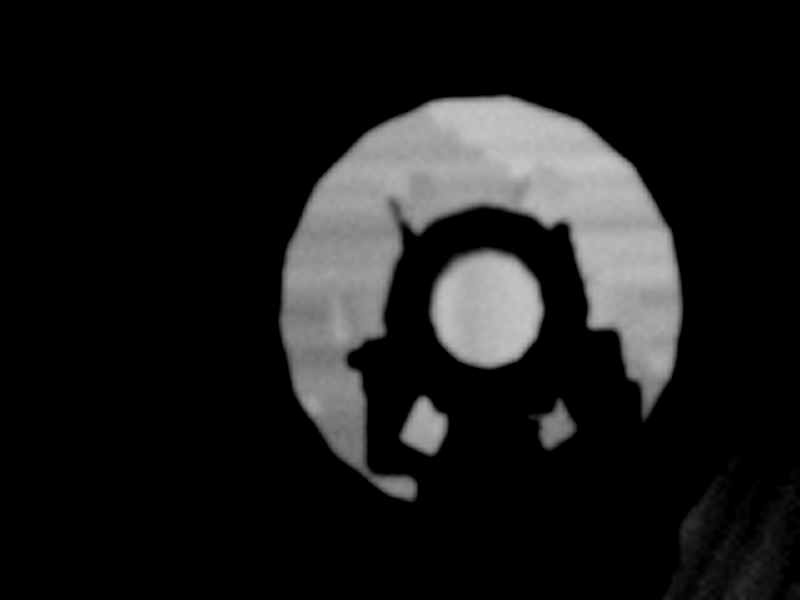

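View pics/t11.png

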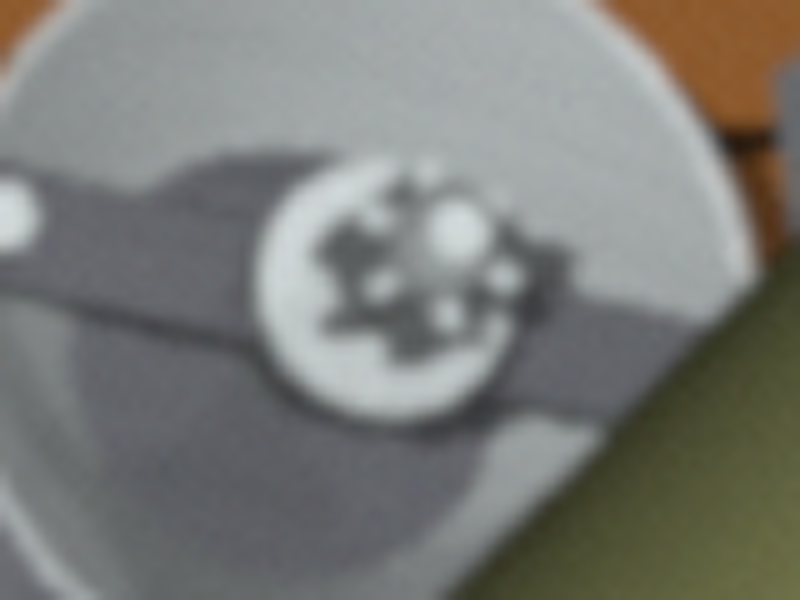

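```bash
python3 - <<'E'
from h import *
s=dict(np.load("w11.npz")); o=env.get_obs(); p,Rt=tool(o); print(p,Rt.round(3))
def at(uv,z):
    c,d=ray(s,uv); return (c+d*(z-c[2])/d[2])
z=p[2]+.033
for uv in ((318.5,347),(244,282),(393,282),(250,409),(388,409)): print(uv,at(uv,z).round(4),(Rt.T@(at(uv,z)-p)).round(4))
cv2.imwrite("pics/w11h.png",cv2.resize(s["img"][230:420,220:420,::-1],None,fx=3.1,fy=3.1,interpolation=cv2.INTER_CUBIC))
E
```

```text
[ 0.55062159 -0.37857783  0.29643751] [[ 0.018  1.    -0.012]
 [ 1.    -0.018  0.002]
 [ 0.002 -0.012 -1.   ]]
(318.5, 347) [ 0.5515 -0.3755  0.3294] [ 0.0032  0.0004 -0.033 ]
(244, 282) [ 0.5288 -0.3526  0.3294] [ 0.0257 -0.0227 -0.0327]
(393, 282) [ 0.5747 -0.3529  0.3294] [ 0.0262  0.0232 -0.0332]
(250, 409) [ 0.5277 -0.3996  0.3294] [-0.0213 -0.023  -0.0328]
(388, 409) [ 0.5749 -0.3996  0.3294] [-0.0205  0.0242 -0.0333]
```

View pics/w11h.png

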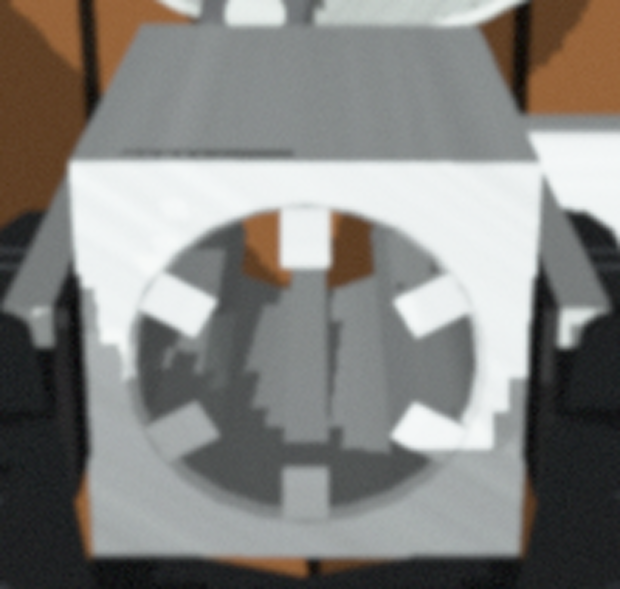

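```bash
python3 - <<'E'
from h import *
t=dict(np.load("top0.npz")); sd=dict(np.load("side0.npz")); w=dict(np.load("w11.npz"))
def at(s,uv,z):
    c,d=ray(s,uv); return (c+d*(z-c[2])/d[2]).round(4)
print("top nose",at(t,(514.8,231),.233),"collar",at(t,(508.2,237),.185))
u,v=map(int,proj(sd,[.557,-.305,.2])); cv2.imwrite("pics/s11.png",cv2.resize(sd["img"][v-30:v+30,u-40:u+40,::-1],None,fx=10,fy=10,interpolation=cv2.INTER_CUBIC)); print(u-40,v-30)
E
```

```text
top nose [ 0.5566 -0.306   0.233 ] collar [ 0.5558 -0.3074  0.185 ]
427 310
```

View pics/s11.png

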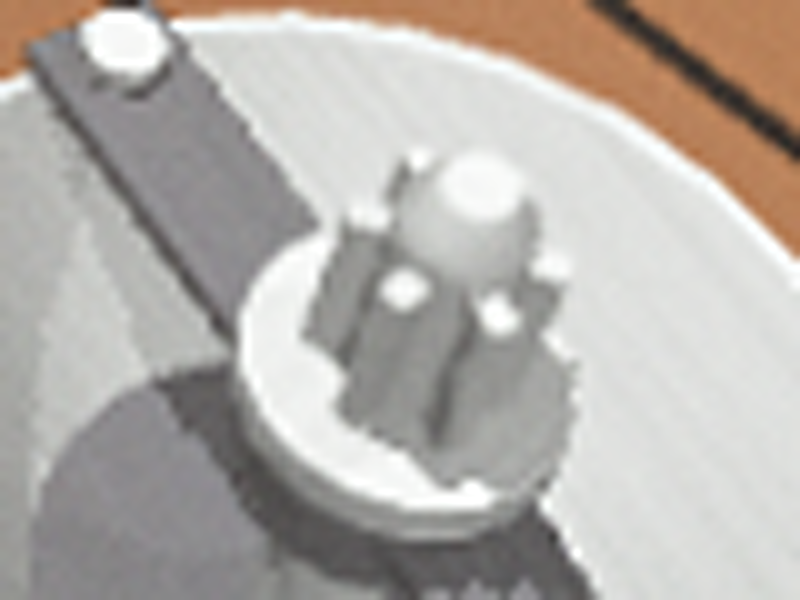

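```bash
python3 - <<'E'
from h import *
from scipy.optimize import least_squares
t=dict(np.load("top0.npz")); sd=dict(np.load("side0.npz")); w=dict(np.load("w11.npz"))
obs={"side":(sd,[(x/10+427,y/10+310) for x,y in((370,217),(405,288),(498,315),(552,267),(420,160))],(475/10+427,187/10+310)),
"top":(t,[(x/10+469,y/10+208) for x,y in((378,215),(382,287),(447,313),(505,277),(430,170))],(514.8,231)),
"w":(w,[(x/5+235,y/5+64) for x,y in((422,428),(555,430))],(487/5+235,310/5+64))}
for k,(s,T,n) in obs.items():
    def f(q):
        x,y,a=q; r=[]
        P=np.array([proj(s,[x+.0138*np.cos(a+i*np.pi/3),y+.0138*np.sin(a+i*np.pi/3),.219]) for i in range(6)])
        for uv in T:
            d=P-uv; r+=list(d[np.argmin((d**2).sum(1))])
        return r+list(np.array(proj(s,[x,y,.233]))-n)
    b=min((least_squares(f,[.557,-.306,a0]) for a0 in np.radians([-20,0,20])),key=lambda r:r.cost)
    print(k,b.x[:2].round(4),np.degrees(b.x[2]).round(1),b.cost.round(2))
E
```

```text
side [ 0.5599 -0.3084] 2.3 0.53
top [ 0.5569 -0.3066] 0.4 0.58
w [ 0.5585 -0.3068] 0.1 2.47
```

Call:
{"name": "move_arm", "arguments": {"targets": [[-1, [0.14, 0.022, 0], -0.022], [-1, [0.282, 0.022, 0], -0.022], [-1, [0.282, 0.022, 0], -0.022], [-1, [0.282, 0.022, 0.06], -0.022], [-1, [0.282, 0.022, 0.1], -0.022], [-1, [0.282, 0.022, 0.1], -0.022]]}}

```text
t: 15.9
eef_pos: [0.5551, -0.3088, 0.2691]
eef_rot: [-2.196, -2.227, 0.013]
wrist_force: [-0.2, 0.1, -4.7]
gripper_width: 0.0475
```

```bash
python3 - <<'E'
from h import *
o=env.get_obs(); print(o["t"],o["joint_pos"].round(2),tool(o)[0].round(4),tool(o)[1].round(3))
s=env.snapshot("wrist"); np.savez("w12.npz",**s)
cv2.imwrite("pics/w12h.png",cv2.resize(s["img"][230:420,220:420,::-1],None,fx=3.1,fy=3.1,interpolation=cv2.INTER_CUBIC))
E
```

```text
15.9 [-0.33  0.45  1.1   1.45 -0.39  1.5   0.78] [ 0.5551 -0.3088  0.2691] [[-0.014  1.    -0.016]
 [ 1.     0.014  0.004]
 [ 0.004 -0.016 -1.   ]]
```

View pics/w12h.png

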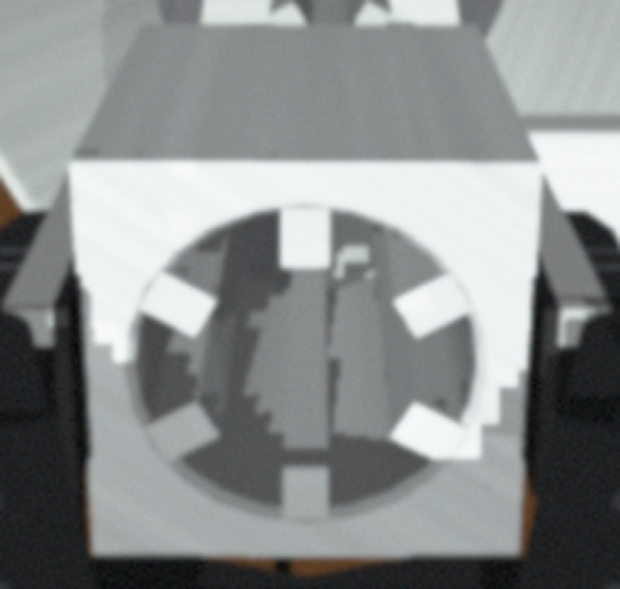

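```bash
python3 - <<'E'
from h import *
s=dict(np.load("w12.npz"))
for z in(.185,.2,.219,.233):
    c,d=ray(s,(334.5,314)); print(z,(c+d*(z-c[2])/d[2]).round(4))
E
```

```text
0.185 [ 0.5649 -0.3568  0.185 ]
0.2 [ 0.5643 -0.3489  0.2   ]
0.219 [ 0.5635 -0.339   0.219 ]
0.233 [ 0.563  -0.3317  0.233 ]
```

Call:
{"name": "move_arm", "arguments": {"targets": [[-1, [0.004, 0.012, 0], 0], [-1, [0.004, 0.012, 0.03], 0], [-1, [0.004, 0.012, 0.06], 0], [-1, [0.004, 0.012, 0.09], 0], [-1, [0.004, 0.012, 0.1], 0], [-1, [0.004, 0.012, 0.1], 0]]}}

```text
t: 16.55
eef_pos: [0.5581, -0.3076, 0.2444]
eef_rot: [-2.196, -2.227, 0.013]
wrist_force: [0.2, 0.3, -4.0]
gripper_width: 0.0472
```

Call:
{"name": "move_arm", "arguments": {"targets": [[-1, [0, -0.002, 0.015], 0], [-1, [0, -0.002, 0.03], 0], [-1, [0, -0.002, 0.045], 0], [-1, [0, -0.002, 0.06], 0], [-1, [0, -0.002, 0.06], 0]]}}

```text
t: 17.05
eef_pos: [0.5575, -0.3071, 0.2287]
eef_rot: [-2.196, -2.227, 0.013]
wrist_force: [1.8, 0.7, -5.9]
gripper_width: 0.0471
```

```bash
python3 - <<'E'
from h import *
o=env.get_obs(); print(o["t"],o["wrist_force"],o["moment"],tool(o)[0].round(4),tool(o)[1].round(3))
E
```

```text
17.05 [ 1.76834958  0.66019957 -5.86324992] [ 0.15067353 -0.26526477  0.01042648] [ 0.5575 -0.3071  0.2287] [[-0.014  1.    -0.016]
 [ 1.     0.014  0.004]
 [ 0.004 -0.016 -1.   ]]
```

Call:
{"name": "move_arm", "arguments": {"targets": [[-1, [0, 0, 0.02], 0], [-1, [0, 0, 0.04], 0], [-1, [0, 0, 0.06], 0], [-1, [0, 0, 0.08], 0], [-1, [0, 0, 0.09], 0], [-1, [0, 0, 0.09], 0]]}}

```text
t: 17.65
eef_pos: [0.5572, -0.3066, 0.2056]
eef_rot: [-2.195, -2.227, 0.013]
wrist_force: [2.2, 1.4, -5.5]
gripper_width: 0.0471
```

Call:
{"name": "move_arm", "arguments": {"targets": [[-1, [0, 0, 0.01], 0], [-1, [0, 0, 0.02], 0], [-1, [0, 0, 0.03], 0], [-1, [0, 0, 0.04], 0], [-1, [0, 0, 0.05], 0], [-1, [0, 0, 0.05], 0]]}}

```text
t: 18.25
eef_pos: [0.5573, -0.3068, 0.2018]
eef_rot: [-2.195, -2.228, 0.005]
wrist_force: [-11.5, 12.8, 39.0]
gripper_width: 0.0475
```

Call:
{"name": "move_arm", "arguments": {"targets": [[-1, [0, 0, 0], 0], [-1, [0, 0, 0], 0], [1, [0, 0, 0], 0], [1, [0, 0, 0], 0], [1, [0, 0, 0], 0], [1, [0, 0, 0], 0], [1, [0, 0, 0], 0]]}}

```text
t: 18.95
eef_pos: [0.5572, -0.307, 0.2016]
eef_rot: [-2.196, -2.228, 0.005]
wrist_force: [-0.9, 0.5, -0.2]
gripper_width: 0.0855
```

Call:
{"name": "move_arm", "arguments": {"targets": [[1, [0, 0, -0.05], 0], [1, [0, 0, -0.15], 0], [1, [0, 0, -0.3], 0], [1, [0, 0, -0.45], 0], [1, [0, 0, -0.5], 0], [1, [0, 0, -0.5], 0]]}}

```text
t: 19.55
eef_pos: [0.5593, -0.309, 0.3293]
eef_rot: [-2.199, -2.231, 0.004]
wrist_force: [-0.2, -0.0, 0.1]
gripper_width: 0.0853
```

```bash
python3 - <<'E'
from h import *
o=env.get_obs(); print(o["t"],o["joint_pos"].round(2),o["wrist_force"],tool(o)[0].round(4),tool(o)[1].round(3))
s=env.snapshot("wrist"); np.savez("w13.npz",**s);cv2.imwrite("pics/w13.png",s["img"][:,:,::-1])
t=env.snapshot("side"); np.savez("s13.npz",**t);cv2.imwrite("pics/s13.png",t["img"][:,:,::-1])
E
```

```text
19.55 [-0.31  0.44  1.11  1.34 -0.39  1.6   0.76] [-0.23852133 -0.02339298  0.10169323] [ 0.5593 -0.309   0.3293] [[-0.014  1.    -0.008]
 [ 1.     0.014  0.005]
 [ 0.005 -0.008 -1.   ]]
```

View pics/w13.png

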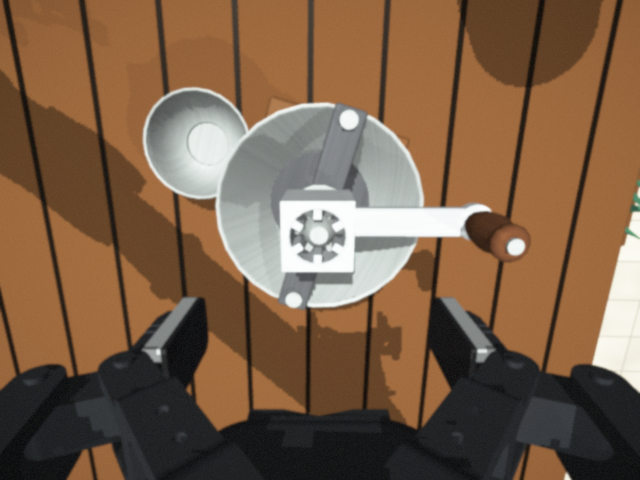

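View pics/s13.png

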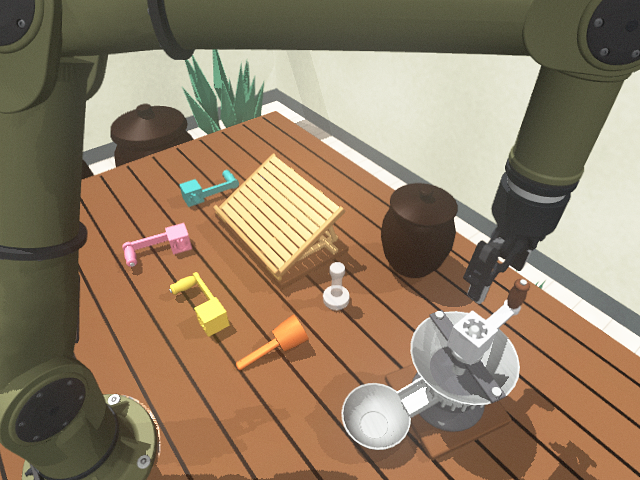

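```bash
python3 - <<'E'
from h import *
t=dict(np.load("s13.npz")); c=t["img"][270:420,400:560,::-1]; cv2.imwrite("pics/s13c.png",cv2.resize(c,None,fx=4,fy=4,interpolation=cv2.INTER_CUBIC))
s=dict(np.load("w13.npz")); P=cloud(s)
for n,b in(("hub",(slice(203,270),slice(282,353))),("arm",(slice(212,232),slice(365,455)))):
    q=P[b].reshape(-1,3); im=s["img"][b].reshape(-1,3).min(1); q=q[(im>200)&~np.isnan(q[:,0])]; print(n,len(q),np.median(q,0).round(4))
    A=np.c_[q[:,:2]-q[:,:2].mean(0),np.ones(len(q))]; k=abs(q[:,2]-np.median(q[:,2]))<.008; print(np.linalg.lstsq(A[k],q[k,2],rcond=None)[0].round(3))
E
```

```text
hub 3201 [ 0.5572 -0.3065  0.234 ]
[-0.001  0.     0.234]
arm 1792 [ 0.6271 -0.305   0.1931]
[-0.001  0.005  0.193]
```

View pics/s13c.png

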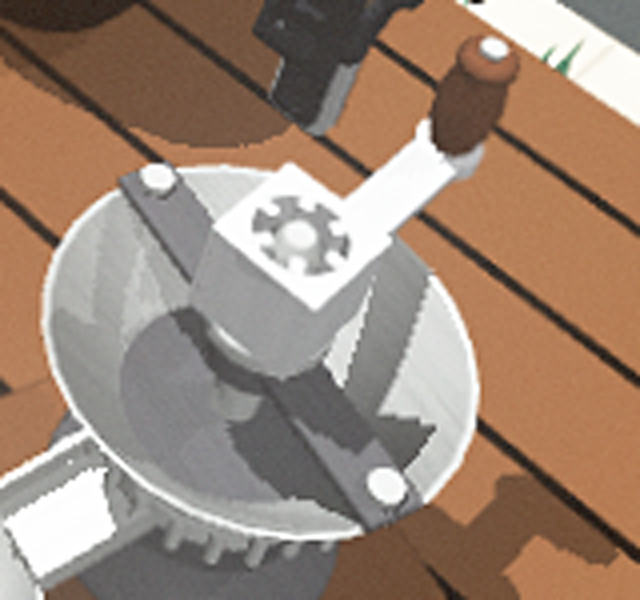

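Hub top is at z = 0.234 (expected 0.235) and the arm top at 0.193 (expected 0.194). Both are level, so the crank is fully home. Handing in.

```bash
python3 -c "
from rig import env
print(env.finish_job())"
```

```text
the job is handed in; nothing more can be done
None
```

The crank is back on the mill: its teeth are meshed, it sits fully home on the collar with the knob up, and the gripper has let go. I handed it in at about 19.6 s of the 58 s allowed.

**What I did:** I picked the crank off the rack by its hub. The tool can't tilt, so I set the crank flat on the bench right of the mill and gripped it again upright. I then aligned it with the shaft teeth, which stood at about 1°. It slid on without a search, and I pressed it home with 39 N on the wrist sensor.

**Last checks:**
- **Seating:** the hub top measured 0.234 m high (0.235 expected) and the arm top 0.193 m (0.194 expected). Both were level, and the hub was centred on the shaft.
- **Gripper:** it was open and about 9 cm above the hub, with no force on the wrist.
- **Other items:** the bowl, tamper, scoop, jar and lid look unmoved in the last side picture; I didn't measure them again.

**What didn't go as planned:**
- **Levelling:** pressing the hub on the bench with a light grip didn't level it. It only settled flat when I opened the gripper.
- **Low dip:** I entered that opening move wrongly, so the open gripper dipped to bench level. It showed no contact force, and the crank was fine.
- **Shaft position:** the cameras disagreed by about 3 mm on where the shaft stood. The insertion tolerated that.

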